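Refit the grinding wheel of the tea mill

ROBOT

A 6-joint arm with a two-finger parallel gripper is mounted at the origin on the work surface. World frame = base frame: x ahead of the robot, y to its left, z up, the work surface at z = 0. Lengths are in m, angles in rad, forces in N, time in s.
With the tool pointing down it reaches from about 0.25 to 0.8 m from the base axis. Payload 8.5 kg.
Tool frame: the origin (TCP) lies on the mounting face of the last link; the fingertips stand 173 mm ahead of it and the grasp point (between the pads) lies 155 mm ahead of it; z points along the fingers, y is the line along which they close (so a half turn about z gives the same grasp; the last joint's range is limited). The gripper opens to 85 mm and grips with 20 to 120 N. Pads are 22 mm wide; open, the fingers measure 114 mm over their backs; the gripper's body (76 mm by 85 mm) begins 54 mm behind the grasp point. The pads swing forward as they close: fully open they stand 13 mm farther back than shut.
Start: joints at [1.221, 0.238, -0.013, 1.319, 0, 1.571], TCP at [0.18, 0.493, 0.405] pointing down, gripper open.
Joint ranges: [-2.66, 2.66], [-1.03, 1.9], [-1.14, 1.46], [-1.82, 2.27], [-1.45, 1.34], [-3.14, 3.14]. Speed limits (rad/s): [2.22, 2.22, 2.79, 3.14, 3.14, 3.14].

INTERFACE

Orientations are given as a unit quaternion [w, x, y, z].
In Python, from plant import robot gives the robot as it stands.
- The arm moves only by the shell command python3 -m crank 'ROWS'. ROWS is JSON, a list of rows, each a list of 5 numbers: the shift along the tool's x, y, z in m, then the turn about the tool's z in degrees, then the gripper command: -1 is fully open, 1 is shut, values between are in proportion. A call has exactly 5 rows; each row is the pose to reach, as a shift and turn from the pose commanded when the call began, along the tool's axes at that moment; what a row does not reach only later rows make up. A row lasts 1/12 s, in which the tool goes at most 41.7 mm and 7.16 degrees, less where a joint would pass 70% of its speed; a pose out of reach is approached as far as the arm can. A call with a gripper value outside its range is refused whole. The fingers move at their own pace and stop on an object; the grip force is fixed at half the most. Time passes only in rows, so rows that repeat a pose let the fingers close, or fill a call up. It gives the time, the measured TCP pose, the force, the opening and the grip force at its end, in the units of the state.
- robot.state(): the state, without advancing time (a new reading comes with each control period).
- robot.read_camera(name): name is "side" or "top" or "wrist"; returns (picture, depth): 420x560x3 uint8, red, green, blue; 420x560 float32, m along the optical axis (not along the pixel's ray), 0 where there is no reading.
- robot.get_calibration(name): a dict with "fx", "fy", "cx", "cy" (pixels), "position" and "orientation" of the camera in the world. Camera axes: x right, y down, z forward; pixel columns grow to the right and rows downward; lengths in m; the calibration is good to about 2 mm. A picture is of the moment at which its call begins: read the wrist's pose just before it. get_calibration takes no time and is no camera call; for the wrist camera it gives the pose at the moment of the call.
- robot.finish_job(): hands the job in; it is judged then, once.
The state is a dict: "clock": time; "joints": joint angles; "dq": joint speeds; "joint_efforts": joint torques, N m; "tool_pos": TCP position; "ee_rot": TCP orientation; "force": force on the tool from outside, world axes, zero at the start; "wrist_torque": the same for the moment, N m; "gripper_width": opening from 0.0 (shut) to 1.0 (fully open); "gripper_force": force on a finger pad.
Only numpy, scipy, OpenCV 4.12 (cv2) and the standard library are available. Lean on these libraries where they do the work, as an engineer would, in place of code of your own. Each camera call takes 0.05 s, during which the arm holds its last target. There are 200 camera calls.

TASK

Put the grinding wheel back on the tea mill: set it over the upright shaft and turn it until its keyway drops over the shaft's key and it rests on the spring clips. Then take the tamper from its coaster and press it squarely onto the wheel until the clips snap over the rim and the wheel is fully home. Finally stand the tamper upright on its coaster again, and leave the cups and the tea canister alone.

Things in the scene. Friction and masses are not known exactly. Their poses are not given: they have to be found in the camera images.
- wheel_boss (a point): Grinding wheel, dark steel, 250 g, lying flat: a round flange 84 mm across and 5 mm thick, on it a disc 72 mm across up to 14 mm, on that an upright square boss 44 x 44 mm, up to 56 mm above the underside. A bore 21.6 mm wide runs right through. This point: on the axis in the boss, 38 mm above the underside; z up, the boss's faces look along x and y, the keyway points along -x.
- wheel_keyway (a point): The wheel's keyway: a slot 11 mm wide beside the bore and open to it, out to 18 mm from the axis, through the whole height and seen from above. This point: middle of the slot at the boss's top face, 14.5 mm from the axis on the -x side; axes as the wheel's.
- mill_seat (a point): Seat of the tea mill, a white round machine fixed to the table, 144 mm across at its foot, with a small grey chute at its front. This point: centre of the seat, 85 mm above the table, where the wheel's underside rests when fully home; z up, -x is the mill's front.
- shaft_end (a point): Top of the mill's upright steel shaft: 20 mm across, tapered end, 52 mm above the seat. A key 7 mm wide stands out of its side to 17 mm from the axis, from the seat up to 20 mm above it; an unaligned wheel rests on it. The key points within 0.6 rad either side of the mill's front (this entry's -x); where exactly must be seen or felt. Shaft and key never turn; about 0.1 rad of play.
- clip_plane (a point): Centre of three sprung steel clips round the seat, up to 15 mm above it. This point: on the axis, 12 mm above the seat, where the underside of an aligned wheel comes to rest on them; its weight takes it no farther. About 10 to 20 N straight down pushes it past them, down onto the seat; they snap over its flange and it is home. Axes as the mill's.
- tamper_grip (a point): Tamper, the seating tool, 250 g, upright on the coaster: a flat round steel foot 46 mm across and 12 mm thick, a thin neck, a round dark-wood handle 32 mm across from 25 to 105 mm above the underside. This point: on its axis in the handle, 65 mm above the underside; z up. Its foot bears on the top of the wheel's boss, which always stands above the shaft's end.
- coaster_top (a point): Centre of the top of the cork coaster, a round disc 110 mm across and 6 mm thick, fixed to the table; z is up.
- cup_a: Blue tea cup 76 mm across and 70 mm high on the tray at the table's far edge; origin at the centre of its underside.
- cup_b: The other cup on the tray, the same kind; origin at the centre of its underside.
- canister: Dark tea canister 66 mm across and 90 mm high, standing on the far left, beyond the mill; origin at the centre of its underside.
There are look-alikes about, which are no part of the job. What is meant by the part that bears tamper_grip is not green or yellow, and is the smaller of those in its own colour.

How it is judged:
By the outcome, as a careful person would: the job done as asked, in the order asked, and still so for the second after the job is handed in, with the robot touching nothing.
It also fails if it takes over 64 s, if anything falls off the work surface, if the arm or the gripper's body presses on something with over 40 N, if the wrist force passes 120 N, or if a joint passes its speed limit or range.

## Working session

There is one attempt and no reset: what is moved stays moved. The work goes in short steps, Python scripts to look and compute and a shell command to move; the robot and the scene stay as the last step left them, time stands still between calls to the robot, and variables do not carry over. Pictures are saved under pics/ and viewed, at most 10 in all, crops included, and the job is handed in when it is done.

```bash
mkdir -p pics; cat > h.py <<'E'
import numpy as np, cv2
from scipy.spatial.transform import Rotation as R
from plant import robot
def rot(q): return R.from_quat([q[1],q[2],q[3],q[0]]).as_matrix()
def shot(n,f=None):
    c=robot.get_calibration(n); p,d=robot.read_camera(n)
    if f: cv2.imwrite('pics/'+f+'.png',p[:,:,::-1])
    return c,p,d
def ray(c,u,v):
    r=rot(c['orientation'])@np.array([(u-c['cx'])/c['fx'],(v-c['cy'])/c['fy'],1.]); return np.array(c['position']),r
def onz(c,u,v,z):
    o,r=ray(c,u,v); return o+r*(z-o[2])/r[2]
def cloud(c,d):
    v,u=np.mgrid[:d.shape[0],:d.shape[1]]
    P=np.stack([(u-c['cx'])/c['fx']*d,(v-c['cy'])/c['fy']*d,d],-1)@rot(c['orientation']).T+np.array(c['position'])
    P[d==0]=np.nan; return P
E
python3 - <<'E'
from h import *
ims=[]
for n in ('top','side','wrist'):
    c,p,d=shot(n); np.savez('/tmp/'+n,p=p,d=d); ims.append(p); print(n,c)
cv2.imwrite('pics/top0.png',ims[0][:,:,::-1]); 
cv2.imwrite('pics/sw.png',cv2.resize(np.hstack(ims[1:]),(800,300))[:,:,::-1])
s=robot.state();print(s['tool_pos'],s['ee_rot'],s['clock'])
E
```

```text
top {'fx': 486.4344506934293, 'fy': 486.4344506934293, 'cx': 274.65708679015944, 'cy': 208.85997474248222, 'position': array([ 0.51600622, -0.02034504,  1.2134553 ]), 'orientation': array([ 0.0230838 , -0.69653485,  0.71641925, -0.0324005 ])}
side {'fx': 470.6946497930564, 'fy': 470.6946497930564, 'cx': 280.4303742772641, 'cy': 208.09362345239566, 'position': array([ 0.48723483, -0.71406197,  0.938798  ]), 'orientation': array([-0.35097179,  0.93326947, -0.07241161,  0.02415491])}
wrist {'fx': 362.197175330982, 'fy': 362.197175330982, 'cx': 285.17655438759834, 'cy': 203.79275732689527, 'position': array([0.11268543, 0.51690702, 0.37359224]), 'orientation': array([0.11359009, 0.81137634, 0.56782237, 0.079646  ])}
[0.17985224 0.49308385 0.40421344] [-1.02607283e-04  1.73972919e-01  9.84750267e-01 -5.69546612e-04] 0.15
```

View pics/top0.png

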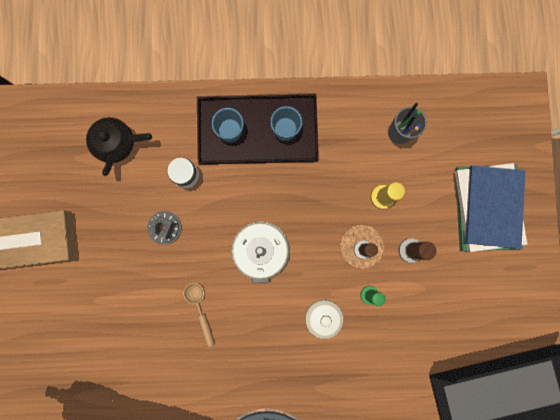

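View pics/sw.png

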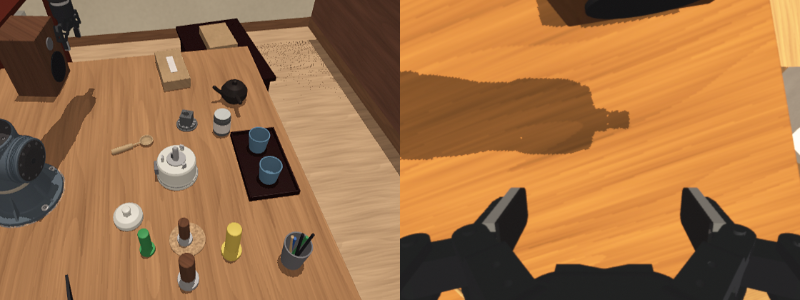

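The top view shows the wheel at (165,228), the mill at (260,251) and the coaster with the smaller brown tamper at (362,246). The larger look-alike is at (415,250), and the cups and canister are farther back.

```bash
python3 - <<'E'
from h import *
z=np.load('/tmp/top.npz');p,d=z['p'],z['d'];c=robot.get_calibration('top');P=cloud(c,d)
def box(u,v,r,lo,hi,name):
    Q=P[v-r:v+r,u-r:u+r]; m=(Q[...,2]>lo)&(Q[...,2]<hi)
    pts=Q[m][:,:2].astype(np.float32); rc=cv2.minAreaRect(pts); ce=cv2.minEnclosingCircle(pts)
    print(name,m.sum(),'mean',Q[m].mean(0).round(4),'rect',np.round(np.r_[rc[0],rc[1],rc[2]],4),'circ',np.round(np.r_[ce[0],ce[1]],4))
box(165,228,24,.045,.065,'boss'); box(165,228,24,.002,.02,'flange')
box(260,251,36,.07,.1,'seat');box(260,251,36,.12,.15,'shaft'); box(369,250,14,.095,.125,'tamper top')
box(362,246,26,.003,.009,'coaster'); box(262,282,8,.005,.07,'chute')
a=cv2.resize(p[203:253,140:190],(400,400),interpolation=2);b=cv2.resize(p[216:291,223:298],(400,400),interpolation=2)
cv2.imwrite('pics/crop1.png',np.hstack([a,b])[:,:,::-1])
E
```

```text
boss 291 mean [0.5739 0.2375 0.0554] rect [5.73500e-01 2.38200e-01 4.54000e-02 4.37000e-02 6.71684e+01] circ [0.5736 0.2372 0.0295]
flange 782 mean [0.5709 0.233  0.0077] rect [ 0.5722  0.2371  0.1173  0.1172 88.7945] circ [0.5716 0.2362 0.082 ]
seat 2368 mean [0.5101 0.001  0.0813] rect [5.09800e-01 8.00000e-04 1.28900e-01 1.30300e-01 4.38345e+01] circ [0.5103 0.0012 0.0657]
shaft 63 mean [0.5102 0.0011 0.1352] rect [5.1050e-01 1.4000e-03 1.7700e-02 1.7700e-02 8.8742e+01] circ [0.5094 0.0015 0.0096]
tamper top 164 mean [ 0.5054 -0.2499  0.1102] rect [ 0.5052 -0.2505  0.03    0.0301 12.6381] circ [ 0.5055 -0.2513  0.016 ]
coaster 1108 mean [ 0.5143 -0.2479  0.0059] rect [ 0.5138 -0.251   0.1279  0.1271 87.8043] circ [ 0.5139 -0.2511  0.0886]
chute 71 mean [ 4.39e-01 -4.00e-04  5.83e-02] rect [4.39300e-01 1.80000e-03 2.77000e-02 3.66000e-02 4.12922e+01] circ [ 0.4352 -0.0009  0.0199]
```

View pics/crop1.png

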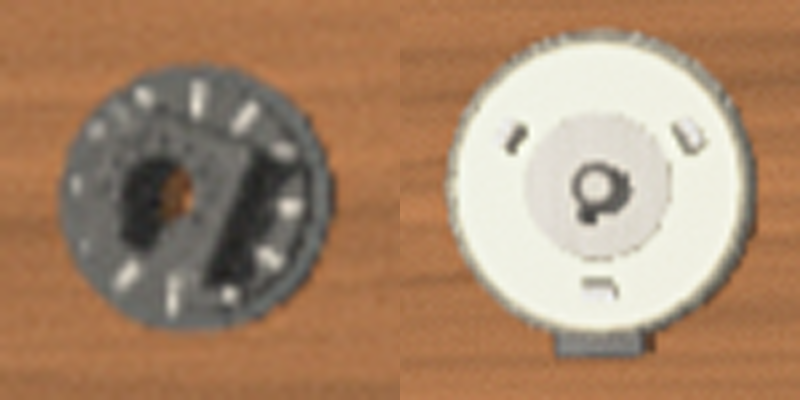

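Left crop: the wheel's keyway runs from (165,190) to (135,240), world direction about 157°. Right crop: the shaft is at (597,187) with the key near (588,213), about 160°. The tool's x axis is already at about 160°, so I move above the wheel.

```bash
python3 -m crank '[[-0.038,-0.0087,0,0,-1],[-0.076,-0.0174,0,0,-1],[-0.114,-0.0261,0,0,-1],[-0.152,-0.0348,0,0,-1],[-0.19,-0.0435,0,0,-1]]' >/dev/null
python3 -m crank '[[-0.038,-0.0087,0,0,-1],[-0.076,-0.0174,0,0,-1],[-0.114,-0.0261,0,0,-1],[-0.152,-0.0348,0,0,-1],[-0.19,-0.0435,0,0,-1]]' >/dev/null
python3 -m crank '[[-0.03,-0.007,0.02,0,-1],[-0.06,-0.014,0.04,0,-1],[-0.077,-0.018,0.06,0,-1],[-0.077,-0.018,0.08,0,-1],[-0.077,-0.018,0.08,0,-1]]'
python3 - <<'E'
from h import *
s=robot.state();c,p,d=shot('wrist','w1');np.savez('/tmp/w1',p=p,d=d,**c)
P=cloud(c,d);m=(P[...,2]>.048)&(P[...,2]<.064)
pts=P[m];rc=cv2.minAreaRect(pts[:,:2].astype(np.float32));print(m.sum(),pts.mean(0),rc)
print(s['tool_pos'],s['ee_rot'],s['force'],s['clock'])
E
```

```text
clock: 1.4
tool_pos: [0.5731, 0.2365, 0.3201]
ee_rot: [-0.003, 0.175, 0.985, -0.002]
force: [-0.7, -0.0, -0.3]
gripper_width: 1.0
gripper_force: 0.0
6477 [0.57714959 0.1781274  0.05589898] ((0.6140536069869995, 0.19877615571022034), (0.37081703543663025, 0.15307968854904175), 66.04270935058594)
[0.57312504 0.23650807 0.32009903] [-0.00294455  0.17498959  0.98456404 -0.00190544] [-0.72147784 -0.01531825 -0.28598596] 1.4
```

View pics/w1.png

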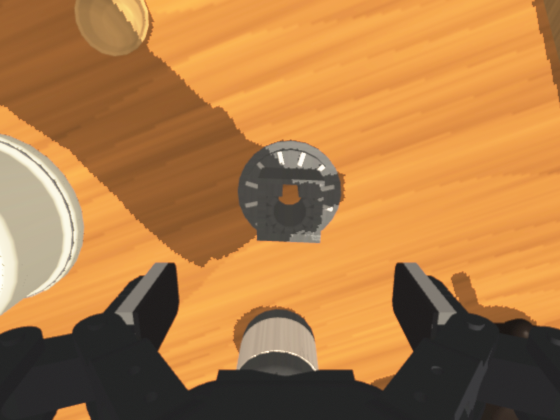

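The wheel is at (290,205), with its keyway pointing up the image along tool +x. The canister at (275,345) is clear of the fingers.

```bash
cat >> h.py <<'E'
def rel(pt,s):
    T=rot(s['ee_rot']); return T.T@(np.array(pt)-np.array(s['tool_pos']))
E
python3 - <<'E'
from h import *
z=np.load('/tmp/w1.npz');d=z['d'];c=z;P=cloud(c,d)
m=(P[...,2]>.048)&(P[...,2]<.064)
m[:130]=0;m[250:]=0;m[:,:230]=0;m[:,350:]=0
pts=P[m];rc=cv2.minAreaRect(pts[:,:2].astype(np.float32));print(m.sum(),pts.mean(0),rc)
s=robot.state();T=rot(s['ee_rot']);print(T.round(4),np.degrees(np.arctan2(T[1,1],T[0,1])))
print(rel([*rc[0],.038],s)-[0,0,.155])
E
```

```text
3375 [0.5722454  0.23844529 0.055702  ] ((0.5726759433746338, 0.23827584087848663), (0.0440635085105896, 0.04464799165725708), 67.64920043945312)
[[-0.9391  0.3437 -0.0047]
 [ 0.3437  0.9391 -0.0019]
 [ 0.0037 -0.0034 -1.    ]] 69.90043136697544
[-0.0005235   0.00191713  0.12942576]
```

```bash
python3 -m crank '[[0,0.002,0.03,2.3,-1],[0,0.002,0.06,2.3,-1],[0,0.002,0.085,2.3,-1],[0,0.002,0.105,2.3,-1],[0,0.002,0.105,2.3,-1]]'; python3 -m crank '[[0,0,0.01,0,-1],[0,0,0.018,0,-1],[0,0,0.022,0,-1],[0,0,0.022,0,-1],[0,0,0.022,0,-1]]'
```

```text
clock: 1.87
tool_pos: [0.5724, 0.2401, 0.2173]
ee_rot: [-0.002, 0.193, 0.981, -0.001]
force: [-0.8, -1.3, 0.4]
gripper_width: 1.0
gripper_force: 0.0
clock: 2.28
tool_pos: [0.5741, 0.2399, 0.1983]
ee_rot: [0.0, 0.194, 0.981, 0.0]
force: [0.1, 0.9, 0.4]
gripper_width: 1.0
gripper_force: 0.0
```

```bash
python3 -m crank '[[0.0005,-0.002,0.004,0,-1],[0.0005,-0.002,0.004,0,0],[0.0005,-0.002,0.004,0,1],[0.0005,-0.002,0.004,0,1],[0.0005,-0.002,0.004,0,1]]'; python3 -m crank '[[0,0,0,0,1],[0,0,0,0,1],[0,0,0,0,1],[0,0,0,0,1],[0,0,0,0,1]]';  python3 -m crank '[[0,0,-0.03,0,1],[0,0,-0.06,0,1],[0,0,-0.1,0,1],[0,0,-0.14,0,1],[0,0,-0.17,0,1]]'
```

```text
clock: 2.7
tool_pos: [0.5729, 0.2382, 0.1942]
ee_rot: [0.0, 0.194, 0.981, 0.0]
force: [1.0, -0.7, -2.4]
gripper_width: 0.511
gripper_force: 61.3
clock: 3.12
tool_pos: [0.5729, 0.2382, 0.1941]
ee_rot: [0.0, 0.194, 0.981, 0.0]
force: [0.5, 0.0, 5.5]
gripper_width: 0.507
gripper_force: 62.2
clock: 3.53
tool_pos: [0.5725, 0.238, 0.3663]
ee_rot: [0.0, 0.194, 0.981, 0.0]
force: [1.4, 0.8, -2.6]
gripper_width: 0.509
gripper_force: 62.3
```

```bash
python3 -m crank '[[-0.012,-0.024,0,0,1],[-0.03,-0.06,0,0,1],[-0.048,-0.096,0,0,1],[-0.066,-0.132,0,0,1],[-0.084,-0.168,0,0,1]]' >/dev/null; python3 -m crank '[[-0.016,-0.032,0,0,1],[-0.03,-0.06,0,0,1],[-0.038,-0.075,0,0,1],[-0.038,-0.075,0,0,1],[-0.038,-0.075,0,0,1]]'
python3 - <<'E'
from h import *
s=robot.state();c,p,d=shot('wrist','w2');np.savez('/tmp/w2',p=p,d=d,**c)
P=cloud(c,d)
for lo,hi,n in ((.125,.14,'shaft'),(.098,.109,'key')):
    m=(P[...,2]>lo)&(P[...,2]<hi)&(np.hypot(P[...,0]-.51,P[...,1]-.001)<.03)
    pts=P[m];v,u=np.nonzero(m);print(n,m.sum(),pts.mean(0),u.mean(),v.mean(),cv2.minEnclosingCircle(pts[:,:2].astype(np.float32)),cv2.minAreaRect(pts[:,:2].astype(np.float32)))
E
```

```text
clock: 4.37
tool_pos: [0.593, -0.034, 0.3629]
ee_rot: [-0.001, 0.195, 0.981, -0.0]
force: [-0.3, -0.0, -3.0]
gripper_width: 0.508
gripper_force: 62.6
shaft 1201 [0.50963977 0.00073482 0.13517843] 286.64029975020816 62.02581182348043 ((0.5093346834182739, 0.0008846204145811498), 0.009990312159061432) ((0.5093782544136047, 0.0008064582943916321), (0.0192799661308527, 0.0192710068076849), 53.301673889160156)
key 101 [0.49998622 0.0042031  0.10427327] 285.5742574257426 48.56435643564357 ((0.5059264302253723, 0.0023595753591507673), 0.013551601208746433) ((0.5055383443832397, 0.00021569617092609406), (0.015920691192150116, 0.026735978201031685), 81.92312622070312)
```

View pics/w2.png

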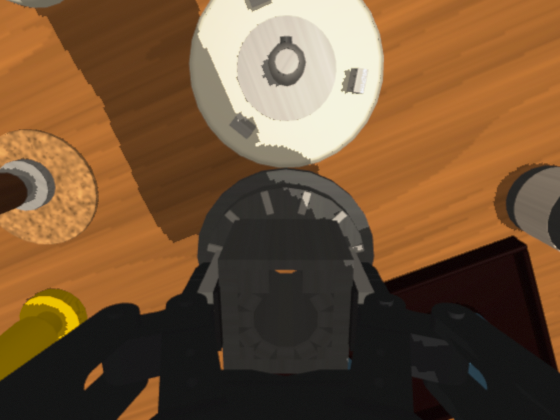

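The key shows at (286,42), directly above the shaft at (287,62) in the image, so it points almost along tool +x. Moving over the shaft and turning by −1.5°.

```bash
python3 -m crank '[[0.03,0.0,0,-1.5,1],[0.06,0,0,-1.5,1],[0.08,0.0004,0,-1.5,1],[0.0904,0.0004,0,-1.5,1],[0.0904,0.0004,0.0,-1.5,1]]'; python3 -m crank '[[0,0,0.01,0,1],[0,0,0.017,0,1],[0,0,0.022,0,1],[0,0,0.022,0,1],[0,0,0.022,0,1]]'
```

```text
clock: 4.83
tool_pos: [0.5079, 0.0034, 0.364]
ee_rot: [-0.0, 0.18, 0.984, 0.0]
force: [0.2, -0.1, -3.3]
gripper_width: 0.506
gripper_force: 62.5
clock: 5.25
tool_pos: [0.5101, 0.0015, 0.3408]
ee_rot: [-0.001, 0.181, 0.983, -0.0]
force: [-0.0, 0.2, -2.7]
gripper_width: 0.508
gripper_force: 62.5
```

```bash
python3 -m crank '[[0.0002,-0.0008,0.003,0,1],[0.0002,-0.0008,0.007,0,1],[0.0002,-0.0008,0.011,0,1],[0.0002,-0.0008,0.015,0,1],[0.0002,-0.0008,0.015,0,1]]'; python3 -m crank '[[0,0,0.003,0,1],[0,0,0.006,0,1],[0,0,0.009,0,1],[0,0,0.012,0,1],[0,0,0.012,0,1]]'
```

```text
clock: 5.67
tool_pos: [0.509, 0.001, 0.3258]
ee_rot: [-0.001, 0.181, 0.984, -0.0]
force: [-0.3, -0.7, -3.3]
gripper_width: 0.509
gripper_force: 62.5
clock: 6.08
tool_pos: [0.5091, 0.0011, 0.3141]
ee_rot: [-0.0, 0.181, 0.984, -0.0]
force: [0.7, 0.2, -3.1]
gripper_width: 0.508
gripper_force: 62.5
```

```bash
python3 -m crank '[[0,0,0.003,0,1],[0,0,0.006,0,1],[0,0,0.009,0,1],[0,0,0.012,0,1],[0,0,0.012,0,1]]'; python3 -m crank '[[0,0,0.002,0,1],[0,0,0.004,0,1],[0,0,0.006,0,1],[0,0,0.007,0,1],[0,0,0.007,0,1]]'
```

```text
clock: 6.5
tool_pos: [0.509, 0.001, 0.302]
ee_rot: [-0.0, 0.181, 0.984, -0.0]
force: [-0.3, -0.5, -3.2]
gripper_width: 0.505
gripper_force: 62.5
clock: 6.92
tool_pos: [0.5092, 0.001, 0.2954]
ee_rot: [-0.0, 0.181, 0.984, -0.0]
force: [-0.3, -0.8, -2.0]
gripper_width: 0.506
gripper_force: 62.5
```

```bash
python3 -m crank '[[0,0,0.001,0,1],[0,0,0.002,0,1],[0,0,0.003,0,1],[0,0,0.003,0,1],[0,0,0.003,0,1]]'; python3 -m crank '[[0,0,0.0005,0,1],[0,0,0.001,0,1],[0,0,0.0015,0,1],[0,0,0.0015,0,1],[0,0,0.0015,0,1]]'
```

```text
clock: 7.33
tool_pos: [0.5093, 0.001, 0.2926]
ee_rot: [-0.0, 0.181, 0.983, -0.0]
force: [0.2, 0.2, -3.4]
gripper_width: 0.503
gripper_force: 62.5
clock: 7.75
tool_pos: [0.5093, 0.001, 0.2913]
ee_rot: [0.0, 0.181, 0.984, -0.0]
force: [0.4, -1.5, -1.1]
gripper_width: 0.508
gripper_force: 62.6
```

```bash
python3 -m crank '[[0,0,0.001,0,1],[0,0,0.001,0,1],[0,0,0.001,0,1],[0,0,0.001,0,1],[0,0,0.001,0,1]]'; python3 -m crank '[[0,0,0,0,0.3],[0,0,0,0,-0.3],[0,0,0,0,-1],[0,0,0,0,-1],[0,0,0,0,-1]]';python3 -m crank '[[0,0,-0.02,0,-1],[0,0,-0.05,0,-1],[0,0,-0.08,0,-1],[0,0,-0.11,0,-1],[0,0,-0.13,0,-1]]'
python3 - <<'E'
from h import *
c,p,d=shot('wrist','w3');P=cloud(c,d)
Q=P[(np.hypot(P[...,0]-.51,P[...,1]-.001)<.045)]
print([(lo,((Q[:,2]>lo/1e3)&(Q[:,2]<=(lo+3)/1e3)).sum()) for lo in range(90,170,3)])
b=Q[(Q[:,2]>.143)&(Q[:,2]<.165)];print(b.mean(0),b[:,2].min(),b[:,2].max(),cv2.minAreaRect(b[:,:2].astype(np.float32)))
# fit plane tilt
A=np.c_[b[:,:2],np.ones(len(b))];print(np.linalg.lstsq(A,b[:,2],rcond=None)[0])
E
```

```text
clock: 8.17
tool_pos: [0.5094, 0.001, 0.2905]
ee_rot: [0.0, 0.181, 0.984, -0.0]
force: [-1.0, -1.9, 5.4]
gripper_width: 0.508
gripper_force: 63.3
clock: 8.58
tool_pos: [0.5092, 0.0011, 0.29]
ee_rot: [-0.0, 0.181, 0.984, -0.0]
force: [0.1, -0.8, -0.6]
gripper_width: 1.0
gripper_force: 0.0
clock: 9.0
tool_pos: [0.5093, 0.0011, 0.4229]
ee_rot: [0.001, 0.181, 0.984, 0.0]
force: [1.0, 0.2, 0.2]
gripper_width: 1.002
gripper_force: 0.0
[(90, np.int64(0)), (93, np.int64(5)), (96, np.int64(43)), (99, np.int64(931)), (102, np.int64(710)), (105, np.int64(30)), (108, np.int64(893)), (111, np.int64(1142)), (114, np.int64(39)), (117, np.int64(44)), (120, np.int64(71)), (123, np.int64(72)), (126, np.int64(67)), (129, np.int64(127)), (132, np.int64(249)), (135, np.int64(365)), (138, np.int64(111)), (141, np.int64(85)), (144, np.int64(110)), (147, np.int64(167)), (150, np.int64(1719)), (153, np.int64(1251)), (156, np.int64(0)), (159, np.int64(0)), (162, np.int64(0)), (165, np.int64(0)), (168, np.int64(0))]
[0.50851604 0.00131716 0.15226733] 0.14303725577736806 0.15525311182332774 ((0.5090315937995911, 0.0010860972106456757), (0.04407697170972824, 0.044278282672166824), 68.98673248291016)
[ 0.01621464 -0.00721727  0.14403143]
```

View pics/w3.png

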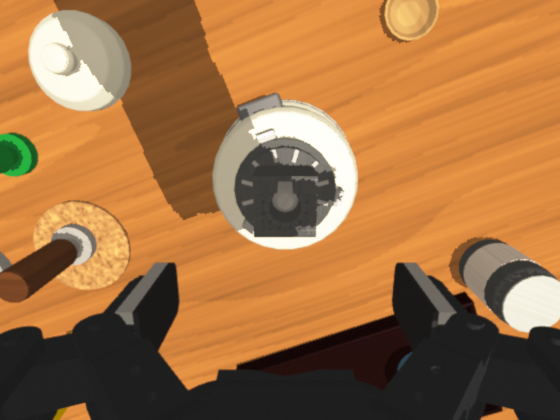

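The wheel sits on the clips at (287,195) with the boss top at z≈0.153 and the keyway over the key. Next is the tamper, seen at left (15,285)→(75,245).

```bash
python3 -m crank '[[-0.012,-0.032,0,0,-1],[-0.024,-0.064,0,0,-1],[-0.036,-0.098,0,0,-1],[-0.047,-0.13,0,0,-1],[-0.058,-0.16,0,0,-1]]' >/dev/null; python3 -m crank '[[-0.01,-0.028,0,7,-1],[-0.02,-0.056,0,14,-1],[-0.028,-0.076,0,21,-1],[-0.028,-0.076,0,28,-1],[-0.028,-0.076,0,28,-1]]'
python3 - <<'E'
from h import *
s=robot.state();c,p,d=shot('wrist','w4');np.savez('/tmp/w4',p=p,d=d,**c)
P=cloud(c,d);near=np.hypot(P[...,0]-.505,P[...,1]+.25)<.06
m=(P[...,2]>.1)&(P[...,2]<.12)&near;pts=P[m]
print('handle',m.sum(),pts.mean(0),cv2.minEnclosingCircle(pts[:,:2].astype(np.float32)))
h=cv2.cvtColor(p,cv2.COLOR_RGB2HSV)
k=(P[...,2]>.002)&(P[...,2]<.010)&(np.hypot(P[...,0]-.514,P[...,1]+.251)<.075)&(h[...,1]>60)
v,u=np.nonzero(k);q=P[k][:,:2]
print('cork?',k.sum(),q.min(0),q.max(0))
f=(P[...,2]>.012)&(P[...,2]<.024)&near;print('foot',f.sum(),cv2.minEnclosingCircle(P[f][:,:2].astype(np.float32)) if f.any() else 0)
T=rot(s['ee_rot']);print('y ang',np.degrees(np.arctan2(T[1,1],T[0,1])),s['tool_pos'],T.T@(np.r_[cv2.minEnclosingCircle(pts[:,:2].astype(np.float32))[0],.071]-s['tool_pos'])-[0,0,.155])
E
```

```text
clock: 9.88
tool_pos: [0.5055, -0.2514, 0.4195]
ee_rot: [-0.0, 0.417, 0.909, 0.0]
force: [-0.2, 0.2, 0.1]
gripper_width: 0.999
gripper_force: 0.0
handle 1223 [ 0.50336253 -0.25051678  0.11033003] ((0.5041531920433044, -0.25140222907066345), 0.01599343866109848)
cork? 5838 [ 0.45142315 -0.31972649] [ 0.58807897 -0.17653773]
foot 584 ((0.5041370987892151, -0.2512131929397583), 0.022880446165800095)
y ang 40.70642266338454 [ 0.50549279 -0.25140238  0.41947239] [ 0.00056659 -0.00089455  0.19347335]
```

View pics/w4.png

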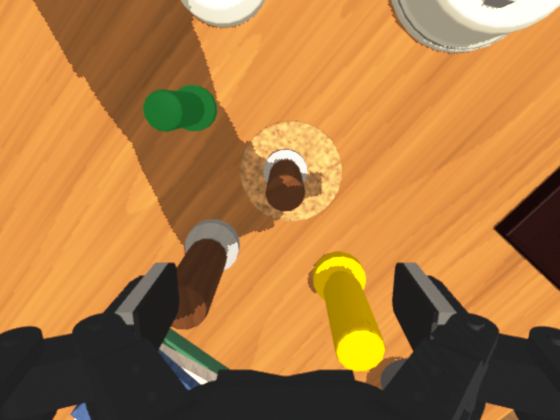

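The tamper on its coaster is at (285,180), with the look-alikes at (205,280), green (180,108) and yellow (350,310) all clear of the fingers. I compute the coaster centre from this picture and descend.

```bash
python3 - <<'E'
from h import *
z=np.load('/tmp/w4.npz');P=cloud(z,z['d'])
p=z['p'];sub=p[110:235,230:355].astype(int);print(p[130,290],p[200,320],p[140,360],p[160,257])
lab=cv2.cvtColor(p,cv2.COLOR_RGB2HSV);print(lab[130,290],lab[200,320],lab[140,360],lab[190,210],lab[160,257])
# rim by depth: points 3..9 mm high, shadow-independent
med=np.nanmedian(P[110:235,360:400,2]);print('table',med)
k=((P[...,2]-med)>.0035)&((P[...,2]-med)<.009);k[:100]=0;k[240:]=0;k[:,:225]=0;k[:,360:]=0
k=cv2.morphologyEx(k.astype(np.uint8),cv2.MORPH_OPEN,np.ones((5,5)))
cs,_=cv2.findContours(k,0,2);cc=max(cs,key=cv2.contourArea)
hull=cv2.convexHull(cc);e=cv2.fitEllipse(hull);print(e,onz(z,*e[0],.006))
E
python3 -m crank '[[0.0006,-0.0009,0.03,0,-1],[0.0006,-0.0009,0.065,0,-1],[0.0006,-0.0009,0.1,0,-1],[0.0006,-0.0009,0.13,0,-1],[0.0006,-0.0009,0.15,0,-1]]'
python3 -m crank '[[0,0,0.015,0,-1],[0,0,0.028,0,-1],[0,0,0.036,0,-1],[0,0,0.041,0,-1],[0,0,0.041,0,-1]]'
```

```text
[249 198 113] [254 221 126] [233 151  70] [157 110  65]
[ 19 139 249] [ 22 129 254] [ 15 178 233] [ 14 175 150] [ 15 149 157]
table 0.00019602429698856172
((291.07147216796875, 170.37791442871094), (100.04496002197266, 101.41006469726562), 85.5901870727539) [ 0.51007046 -0.24846214  0.006     ]
clock: 10.35
tool_pos: [0.5038, -0.2488, 0.2673]
ee_rot: [-0.002, 0.41, 0.912, 0.0]
force: [-0.6, 0.3, -0.5]
gripper_width: 0.997
gripper_force: 0.0
clock: 10.77
tool_pos: [0.5045, -0.2496, 0.2286]
ee_rot: [-0.001, 0.412, 0.911, 0.0]
force: [-0.1, -0.1, -0.5]
gripper_width: 0.999
gripper_force: 0.0
```

```bash
python3 -m crank '[[-0.001,-0.001,0.0025,0,-1],[-0.001,-0.001,0.0025,0,0],[-0.001,-0.001,0.0025,0,1],[-0.001,-0.001,0.0025,0,1],[-0.001,-0.001,0.0025,0,1]]'; python3 -m crank '[[0,0,0,0,1],[0,0,0,0,1],[0,0,0,0,1],[0,0,0,0,1],[0,0,0,0,1]]';  python3 -m crank '[[0,0,-0.02,0,1],[0,0,-0.05,0,1],[0,0,-0.085,0,1],[0,0,-0.12,0,1],[0,0,-0.15,0,1]]'
```

```text
clock: 11.18
tool_pos: [0.5046, -0.2518, 0.2272]
ee_rot: [0.0, 0.413, 0.911, -0.0]
force: [0.0, 0.3, 0.3]
gripper_width: 0.46
gripper_force: 0.0
clock: 11.6
tool_pos: [0.5047, -0.2517, 0.2273]
ee_rot: [0.0, 0.413, 0.911, -0.0]
force: [-1.1, 1.0, 5.8]
gripper_width: 0.361
gripper_force: 58.9
clock: 12.02
tool_pos: [0.5042, -0.2516, 0.3786]
ee_rot: [0.0, 0.413, 0.911, -0.0]
force: [1.6, -1.1, -2.2]
gripper_width: 0.363
gripper_force: 59.7
```

```bash
python3 -m crank '[[0,0,-0.015,0,1],[0.015,0.014,-0.03,0,1],[0.04,0.036,-0.03,0,1],[0.067,0.061,-0.03,0,1],[0.095,0.087,-0.03,0,1]]'>/dev/null; python3 -m crank '[[0.027,0.025,0,0,1],[0.054,0.05,0,0,1],[0.076,0.0705,0,0,1],[0.088,0.081,0,0,1],[0.0915,0.0835,0,0,1]]';python3 -m crank '[[0,0,0.006,0,1],[0,0,0.012,0,1],[0,0,0.018,0,1],[0,0,0.02,0,1],[0,0,0.02,0,1]]'
python3 - <<'E'
from h import *
c,p,d=shot('side')
P=cloud(c,d);r=p[110:215,200:300];cv2.imwrite('pics/s1.png',cv2.resize(r,(571,600),interpolation=2)[:,:,::-1])
E
```

```text
clock: 12.85
tool_pos: [0.5099, 0.0035, 0.4063]
ee_rot: [-0.001, 0.412, 0.911, -0.0]
force: [0.3, 0.3, -2.8]
gripper_width: 0.356
gripper_force: 59.9
clock: 13.27
tool_pos: [0.5099, 0.0, 0.3857]
ee_rot: [-0.001, 0.414, 0.91, -0.0]
force: [-0.5, -0.4, -2.6]
gripper_width: 0.359
gripper_force: 59.9
```

View pics/s1.png

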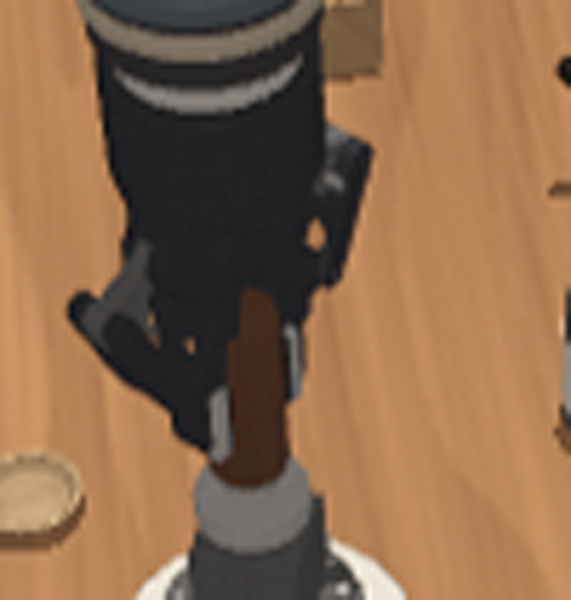

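The side view shows the tamper upright with its foot (255,505) just above the boss. Lowering it onto the wheel.

```bash
python3 -m crank '[[0.001,0.0002,0.003,0,1],[0.001,0.0002,0.006,0,1],[0.001,0.0002,0.009,0,1],[0.001,0.0002,0.01,0,1],[0.001,0.0002,0.01,0,1]]'; python3 -m crank '[[0,0,0.001,0,1],[0,0,0.002,0,1],[0,0,0.003,0,1],[0,0,0.003,0,1],[0,0,0.003,0,1]]'
```

```text
clock: 13.73
tool_pos: [0.5095, 0.0019, 0.3764]
ee_rot: [-0.0, 0.413, 0.911, -0.0]
force: [0.3, -0.6, -2.9]
gripper_width: 0.361
gripper_force: 59.9
clock: 14.15
tool_pos: [0.5096, 0.0019, 0.3738]
ee_rot: [0.0, 0.413, 0.911, -0.0]
force: [-0.6, 0.2, -1.8]
gripper_width: 0.358
gripper_force: 60.3
```

```bash
python3 -m crank '[[0,-0.0007,0.001,0,1],[0,-0.0007,0.002,0,1],[0,-0.0007,0.003,0,1],[0,-0.0007,0.004,0,1],[0,-0.0007,0.004,0,1]]'; python3 -m crank '[[0,0,0.001,0,1],[0,0,0.002,0,1],[0,0,0.003,0,1],[0,0,0.003,0,1],[0,0,0.003,0,1]]'
```

```text
clock: 14.57
tool_pos: [0.5094, 0.0014, 0.3709]
ee_rot: [0.001, 0.413, 0.911, 0.001]
force: [0.3, 0.2, 6.6]
gripper_width: 0.36
gripper_force: 60.8
clock: 14.98
tool_pos: [0.5093, 0.0014, 0.367]
ee_rot: [0.0, 0.413, 0.911, 0.0]
force: [0.7, -0.5, 1.0]
gripper_width: 0.361
gripper_force: 60.2
```

```bash
python3 -m crank '[[0,0,0.001,0,1],[0,0,0.002,0,1],[0,0,0.003,0,1],[0,0,0.003,0,1],[0,0,0.003,0,1]]'; python3 -m crank '[[0,0,0.0007,0,1],[0,0,0.0014,0,1],[0,0,0.002,0,1],[0,0,0.002,0,1],[0,0,0.002,0,1]]'
```

```text
clock: 15.4
tool_pos: [0.5088, 0.0013, 0.3631]
ee_rot: [-0.001, 0.413, 0.911, -0.0]
force: [0.7, -0.3, -1.9]
gripper_width: 0.362
gripper_force: 60.1
clock: 15.82
tool_pos: [0.5089, 0.0014, 0.3622]
ee_rot: [0.0, 0.413, 0.911, -0.0]
force: [-2.5, 0.3, 5.9]
gripper_width: 0.362
gripper_force: 60.8
```

```bash
python3 -m crank '[[0,0,0.0007,0,1],[0,0,0.0014,0,1],[0,0,0.002,0,1],[0,0,0.002,0,1],[0,0,0.002,0,1]]'; python3 -m crank '[[0,0,0.0007,0,1],[0,0,0.0014,0,1],[0,0,0.002,0,1],[0,0,0.002,0,1],[0,0,0.002,0,1]]'
```

```text
clock: 16.23
tool_pos: [0.5087, 0.0014, 0.3621]
ee_rot: [0.001, 0.413, 0.911, 0.0]
force: [-7.6, 0.7, 23.9]
gripper_width: 0.358
gripper_force: 62.7
clock: 16.65
tool_pos: [0.5085, 0.0014, 0.362]
ee_rot: [0.002, 0.413, 0.911, 0.001]
force: [-14.1, 0.7, 41.2]
gripper_width: 0.36
gripper_force: 64.4
```

```bash
python3 -m crank '[[0,0,-0.008,0,1],[0,0,-0.02,0,1],[0,0,-0.04,0,1],[0,0,-0.06,0,1],[0,0,-0.06,0,1]]'; python3 -m crank '[[-0.02,-0.018,0,0,1],[-0.046,-0.041,0,0,1],[-0.073,-0.065,0,0,1],[-0.1,-0.089,0,0,1],[-0.127,-0.113,0,0,1]]'>/dev/null; python3 -m crank '[[-0.025,-0.022,0,0,1],[-0.045,-0.039,0,0,1],[-0.058,-0.051,0,0,1],[-0.061,-0.0535,0,0,1],[-0.061,-0.0535,0,0,1]]'
python3 - <<'E'
from h import *
c,p,d=shot('top');P=cloud(c,d)
b=P[(np.hypot(P[...,0]-.51,P[...,1]-.001)<.035)&(P[...,2]>.137)&(P[...,2]<.17)];print(len(b),b.mean(0),np.percentile(b[:,2],[5,50,95]))
A=np.c_[b[:,:2],np.ones(len(b))];print(np.linalg.lstsq(A,b[:,2],rcond=None)[0])
f=P[(np.abs(np.hypot(P[...,0]-.51,P[...,1]-.001)-.039)<.0025)&(P[...,2]<.12)];print('flange',np.percentile(f[:,2],[10,50,90]))
E
```

```text
clock: 17.07
tool_pos: [0.5097, 0.0014, 0.4208]
ee_rot: [0.002, 0.413, 0.911, 0.001]
force: [-0.6, -0.3, -1.7]
gripper_width: 0.361
gripper_force: 60.3
clock: 17.9
tool_pos: [0.5073, -0.2509, 0.4164]
ee_rot: [-0.001, 0.414, 0.91, -0.0]
force: [0.2, 0.4, -1.5]
gripper_width: 0.358
gripper_force: 60.2
300 [5.10409283e-01 4.73873463e-04 1.41216396e-01] [0.1381981  0.1411052  0.14477365]
[ 0.00564203 -0.00525505  0.13833914]
flange [0.08783831 0.09044446 0.09389282]
```

The wheel is home, with the boss top at 0.141 and the flange top at 0.090. Lowering the tamper onto the coaster.

```bash
python3 -m crank '[[0,0,0.03,0,1],[0,0,0.07,0,1],[0,0,0.11,0,1],[0,0,0.145,0,1],[0,0,0.165,0,1]]'; python3 -m crank '[[0,0,0.006,0,1],[0,0,0.012,0,1],[0,0,0.016,0,1],[0,0,0.019,0,1],[0,0,0.019,0,1]]'
```

```text
clock: 18.37
tool_pos: [0.5062, -0.2475, 0.2489]
ee_rot: [-0.002, 0.413, 0.911, 0.0]
force: [-0.7, -0.1, -2.7]
gripper_width: 0.357
gripper_force: 60.2
clock: 18.78
tool_pos: [0.5079, -0.2497, 0.2345]
ee_rot: [0.001, 0.413, 0.911, -0.0]
force: [-0.2, -0.3, -2.4]
gripper_width: 0.357
gripper_force: 60.2
```

```bash
python3 -m crank '[[0,0,0.0015,0,1],[0,0,0.003,0,1],[0,0,0.0045,0,1],[0,0,0.006,0,1],[0,0,0.006,0,1]]'; python3 -m crank '[[0,0,0.0005,0,1],[0,0,0.001,0,1],[0,0,0.0015,0,1],[0,0,0.0015,0,1],[0,0,0.0015,0,1]]'
```

```text
clock: 19.2
tool_pos: [0.5073, -0.2497, 0.2276]
ee_rot: [-0.0, 0.413, 0.911, -0.0]
force: [-0.1, 0.1, -3.4]
gripper_width: 0.358
gripper_force: 60.2
clock: 19.62
tool_pos: [0.5074, -0.2498, 0.2272]
ee_rot: [0.0, 0.413, 0.911, -0.0]
force: [-2.4, 1.0, 8.0]
gripper_width: 0.355
gripper_force: 61.6
```

Contact; release gently and retreat.

```bash
python3 -m crank '[[0,0,-0.0005,0,0.2],[0,0,-0.0005,0,0.1],[0,0,-0.0005,0,-0.2],[0,0,-0.0005,0,-0.6],[0,0,-0.0005,0,-1]]'; python3 -m crank '[[0,0,0,0,-1],[0,0,0,0,-1],[0,0,-0.01,0,-1],[0,0,-0.03,0,-1],[0,0,-0.06,0,-1]]'>/dev/null; python3 -m crank '[[0,0,-0.03,0,-1],[0,0,-0.06,0,-1],[0,0,-0.09,0,-1],[0,0,-0.11,0,-1],[0,0,-0.11,0,-1]]'
python3 - <<'E'
from h import *
c,p,d=shot('wrist','w5');P=cloud(c,d)
n=np.hypot(P[...,0]-.508,P[...,1]+.25)<.05
for lo,hi in((.1,.12),(.012,.024)):
    b=P[n&(P[...,2]>lo)&(P[...,2]<hi)];print(len(b),b[:,2].mean(),cv2.minEnclosingCircle(b[:,:2].astype(np.float32)))
E
```

```text
clock: 20.03
tool_pos: [0.5075, -0.2498, 0.2266]
ee_rot: [-0.0, 0.413, 0.911, -0.0]
force: [0.2, 0.4, -0.1]
gripper_width: 0.857
gripper_force: 0.0
clock: 20.87
tool_pos: [0.5079, -0.2499, 0.4022]
ee_rot: [0.004, 0.413, 0.911, -0.0]
force: [-0.2, 0.1, 0.6]
gripper_width: 0.996
gripper_force: 0.0
1384 0.1103418627559002 ((0.5070515275001526, -0.2498064637184143), 0.015980852767825127)
647 0.017923974332598836 ((0.5070814490318298, -0.249564990401268), 0.022836854681372643)
```

View pics/w5.png

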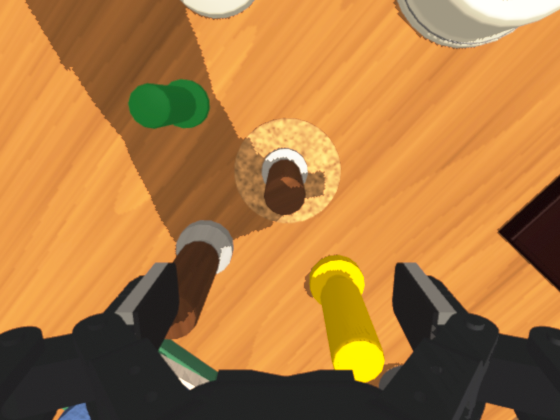

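The tamper stands upright on the coaster at (285,180), with its handle and foot centres matching. Handing in.

```bash
python3 -c "
from plant import robot
print(robot.finish_job())"
```

```text
the job is handed in; nothing more can be done
None
```

The wheel is keyed and pressed fully home on the mill, the tamper stands upright on its coaster, the cups and canister were left alone, and the job was handed in at about 21 s of the 64 s allowed.

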